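# File the order tally back into the packed rack

### The arm

A 6-joint arm with a two-finger parallel gripper is mounted at the origin on the work surface. World frame = base frame: x ahead of the robot, y to its left, z up, the work surface at z = 0. Lengths are in m, angles in degrees, forces in N, time in s.
With the tool pointing down it reaches from about 0.25 to 0.725 m from the base axis. Payload 9.7 kg.
Tool frame: the origin (TCP) lies midway between the tips of the shut fingers; the grasp point (between the pads) lies 19 mm behind it; z points along the fingers, x is the direction in which the jaws open and shut, and the axes are right-handed (so a half turn about z gives the same grasp; the last joint's range is limited). The gripper opens to 85 mm and grips with 20 to 120 N. Pads are 22 mm wide; open, the fingers measure 114 mm over their backs; the gripper's body (76 mm by 85 mm) begins 54 mm behind the grasp point. The pads swing forward as they close: fully open they stand 13 mm farther back than shut.
Start: joints at [64.229, 4.979, 10.078, 95.1, 0, 90], TCP at [0.239, 0.495, 0.231] pointing down, gripper open.
Joint ranges: [-179.16, 179.16], [-48.56, 103.87], [-65.8, 70.77], [-126.05, 130.52], [-82.76, 87.17], [-180, 180]. Speed limits (degrees/s): [127.2, 127.2, 147.25, 180, 180, 180].

### API

Orientations are given as [roll, pitch, yaw] about the fixed x, y, z axes, in that order (R = Rz(yaw) Ry(pitch) Rx(roll)).
In Python, from workcell import bot, optics gives the robot as it stands.
- The arm moves only by the shell command python3 -m creep 'ROWS' [FORCE]. ROWS is JSON, a list of rows, each a list of 7 numbers: the shift along the tool's x, y, z in m, then the turn, a rotation vector about the tool's x, y, z in rad, then the opening, from 0 (shut) to 1 (fully open). A call has 1 to 8 rows; each row is the pose to reach, as a shift and turn from the pose commanded when the call began, along the tool's axes at that moment; what a row does not reach only later rows make up. A row lasts 1/10 s, in which the tool goes at most 50 mm and 8.59 degrees, less where a joint would pass 70% of its speed; a pose out of reach is approached as far as the arm can. A call with a gripper value outside its range is refused whole. The fingers move at their own pace and stop on an object; FORCE is the grip in N (left out, the last holds). Time passes only in rows, so rows that repeat a pose let the fingers close. It gives the time, the measured TCP pose, the force and the opening at its end, in the units of the state.
- bot.get_obs(): the state, without advancing time (a new reading comes with each control period).
- optics.camera(name): name is "scene" or "top" or "wrist"; returns the picture (420x560x3 uint8, red, green, blue); there is no depth.
- optics.camera_params(name): a dict with "camera_matrix" (3x3 intrinsics, pixels), "D" ([k1, k2, p1, p2, k3] as OpenCV has them; the pictures are not rectified), "R" (3x3) and "t" (3): a world point X has camera coordinates R X + t; the wrist camera has in their place "mount" (4x4, takes a point from camera to tool coordinates, whose origin is the TCP and whose axes are the tool frame's). Camera axes: x right, y down, z forward; pixel columns grow to the right and rows downward; lengths in m; the calibration is good to about 2 mm. A picture is of the moment at which its call begins: read the wrist's pose just before it. camera_params takes no time and is no camera call.
- bot.job_done(): hands the job in, once; it reports no verdict.
The state is a dict: "time": time; "q": joint angles; "qd": joint speeds; "joint_efforts": joint torques, N m; "ee_pos": TCP position; "tcp_rot": TCP orientation; "wrist_force": force on the tool from outside, world axes, zero at the start; "torque": the same for the moment, N m; "opening": finger opening in m.
Only numpy, scipy, OpenCV 4.12 (cv2) and the standard library are available. Lean on these libraries where they do the work, as an engineer would, in place of code of your own. Each camera call takes 0.05 s, during which the arm holds its last target.

### The job

The pills are cut, so take the paddle-shaped bamboo tally out of the job slot of the pill cutter and push it, foot down, into the row in the rack, right next to the tally with the ears, on its side towards the sliding stop; ease the neighbours apart without toppling any, until it stands fully home on the rack floor. Then slide the stop up snug against the row so that all the tallies stand upright together, and leave the bowl, canister and spatula where they are.

Things in the scene. Friction and masses are not known exactly. Their poses are not given: they have to be found in the camera images.
- paddle: the paddle-shaped bamboo order tally, at first upright in the pill cutter's job slot. 130 mm tall: blade 60 mm wide (own x), 16 mm thick (own y) up to 85 mm, then a head 36 mm wide, 16 mm thick. Its lowest 20 mm taper, in thickness only, to a 4 mm foot. Origin: centre of its foot; z up; about 80 g. Its two broad faces are alike
- paddle_head (a point): middle of the paddle tally's head, on its axis 113 mm above its foot and 17 mm below its top
- guide: the guide tally in the row: like the plain ones (60 mm wide along own x, 16 mm thick along own y, 80 mm tall, top 12 mm bevelled to 8 mm thick) but with two square ears that stick out sideways to 104 mm overall at 44 to 68 mm height. Origin: centre of its underside; its y points along the row to the stop. Never the last one next to the stop
- tally0: a plain square bamboo tally standing in the row: 60 mm wide (own x), 16 mm thick (own y), 80 mm tall, its top 12 mm bevelled down to 8 mm thick. Origin: centre of its underside; z up; 55 g. The five plain ones are alike and stand in any order
- tally1: another plain square bamboo tally in the row, same as tally0
- tally2: another plain square bamboo tally in the row, same as tally0
- tally3: another plain square bamboo tally in the row, same as tally0
- tally4: another plain square bamboo tally in the row, same as tally0
- rack: the fixed dark wooden rack, a trough 215 mm long (own y), 80 mm wide (own x) holding six tallies face to face. Origin on the counter, mid-width; own y runs along the row from the tall fixed end board (inner face at y = -100 mm, 92 mm high) to the sliding stop. Floor 8 mm above the counter, side walls to 24 mm, inner width 64 mm
- row_start (a point): point on the rack floor at the foot of the end board's inner face, mid-width. From here the six tallies stand along rack +y, the first about 3 mm off the board, with gaps of about 1 to 5 mm; between the last one and the stop there is more free room. Tallies slide and lean when pushed
- stop (a joint): how far the rack's sliding stop has been pushed towards the row, in m (the stop slides along the rack's -y; about 2 N of friction, stays where left). Its inner face lies at rack y = 36 mm minus this value. It starts between 0 and 0.010; with seven tallies pressed together against the end board it touches them at 0.024
- stop_push (a point): middle of the outer face (facing rack +y) of the stop's push block, 45 mm above the counter; the block is 50 mm wide, 9 to 59 mm above the counter and 31 mm deep; behind it the stop's plate is 60 mm wide and 92 mm high
- cutter: the fixed pill-cutting roller machine on its iron base, 215 x 120 mm; rollers, cheeks and brass knob reach 86 mm high and lie 75 to 160 mm from the origin along its own x. Origin: on the counter under the middle of the job slot. The slot is an iron socket 86 x 39 mm, top 40 mm above the counter, opening 64 mm (own x) by 19 mm (own y), floor 6 mm above the counter
- bowl: bystander: celadon bowl, 110 mm across, 50 mm high, origin under its centre
- canister: bystander: pewter lidded canister, 80 mm across, 104 mm high, origin under its centre
- spatula: bystander: bone spatula 180 mm long lying flat on the counter, origin near its middle
Mind the look-alikes: they are no part of the job. There is more than one size of the rack; the job needs the largest.

How it is judged:
By the outcome, as a careful person would: the job done as asked, in the order asked, and still so for the second after the job is handed in, with the robot touching nothing.
It also fails if it takes over 51 s, if anything falls off the work surface, if the arm or the gripper's body presses on something with over 40 N, if the wrist force passes 120 N, or if a joint passes its speed limit or range.

## Working session

There is one attempt and no reset: what is moved stays moved. The work goes in short steps, Python scripts to look and compute and a shell command to move; the robot and the scene stay as the last step left them, time stands still between calls to the robot, and variables do not carry over. Pictures are saved under pics/ and viewed, and the job is handed in when it is done.

```bash
ls; mkdir -p pics
python3 - <<'E'
from workcell import bot, optics
import cv2
print(bot.get_obs())
for n in ["scene","top","wrist"]:
    im=optics.camera(n); cv2.imwrite(f"pics/{n}0.png",im[:,:,::-1])
    p=optics.camera_params(n); print(n,{k:(v.tolist() if hasattr(v,'tolist') else v) for k,v in p.items()})
E
```

```text
pics
{'time': 0.0, 'q': array([6.42291355e+01, 5.01073272e+00, 1.00335091e+01, 9.50991215e+01,
       3.59759079e-04, 9.00001869e+01]), 'qd': array([ 0.11922698, -0.1193797 ,  0.01160182,  0.02830735,  0.08877035,
        0.0290937 ]), 'joint_efforts': array([ 2.28770077e-03, -5.20382738e+01,  4.64805472e+01,  1.59998587e-02,
        1.27124385e-04, -2.73301083e-06]), 'ee_pos': array([0.23902265, 0.49508854, 0.23057813]), 'tcp_rot': array([-1.79999640e+02,  7.63450778e-02,  6.42289486e+01]), 'wrist_force': array([ 0.2822239 , -0.30119044,  0.24470431]), 'torque': array([ 0.00806865, -0.04306125, -0.02396777]), 'opening': 0.08530231134400942}
scene {'camera_matrix': [[425.67226810855084, 0.0, 284.07279778560724], [0.0, 425.67226810855084, 218.0962004234956], [0.0, 0.0, 1.0]], 'D': [-0.052245705099529895, 0.0, 0.0, 0.0, 0.0], 'R': [[0.4782648628891097, 0.8781532816812461, 0.010465887354610244], [0.6966171563939304, -0.3720849064193719, -0.6134145089843588], [-0.534777765378569, 0.30066532272170265, -0.7896917787145558]], 't': [-0.31531334297397734, -0.2931200939957927, 1.42971702443857
[... 241 characters left out ...]
4582083232976], [-0.9855284117779336, -0.003630211184053746, -0.16947144640092884], [0.16943244223541987, 0.00920651678998633, -0.9854988014029935]], 't': [0.07612715115118628, 0.5583701938262596, 1.3239213534015597]}
wrist {'camera_matrix': [[317.49216495893546, 0.0, 280.93419028328606], [0.0, 317.49216495893546, 208.24163460104657], [0.0, 0.0, 1.0]], 'D': [-0.04005043238459243, 0.0, 0.0, 0.0, 0.0], 'mount': [[0.999999996636271, 7.994197366157545e-05, -1.835045511782674e-05, -0.0005098957494877876], [-7.207875879604725e-05, 0.963275406587046, 0.268515336376182, -0.0690022405799808], [3.914218806295483e-05, -0.2685153341502911, 0.9632754091089666, -0.1417434489681172], [0.0, 0.0, 0.0, 1.0]]}
```

View pics/scene0.png

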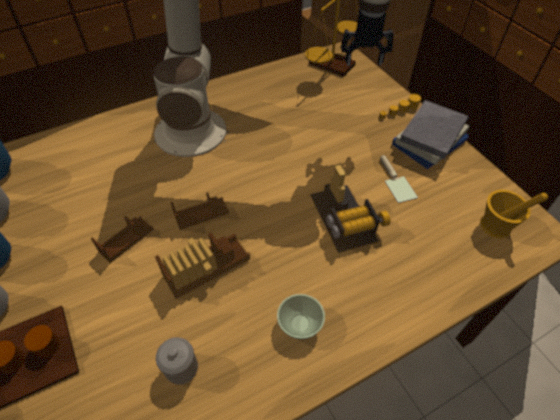

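View pics/top0.png

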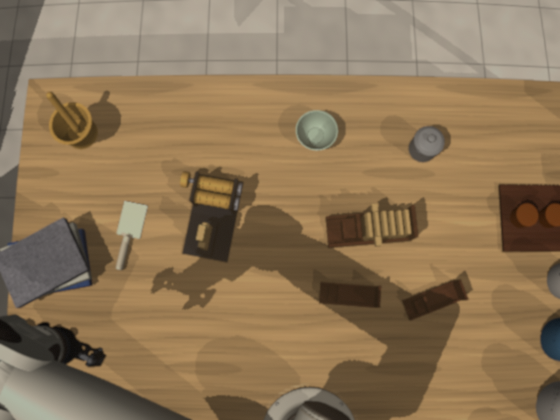

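View pics/wrist0.png

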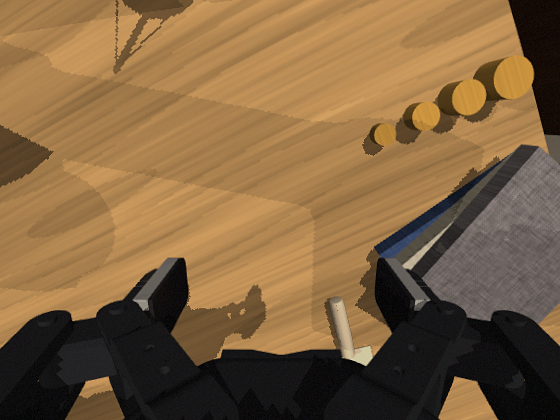

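The scene view has the rack with its row at about (205,260), the cutter at (350,215) and the paddle at (341,185). In the top view the row is at (372,225), the paddle at (204,235) and the stop on the row's left. The two empty racks, at (350,295) and (435,299), are the look-alikes. Next I'll zoom in and measure.

```bash
cat > h.py <<'E'
import numpy as np, cv2
from workcell import bot, optics
from scipy.spatial.transform import Rotation as Ro
def pose(o=None):
    o=o or bot.get_obs()
    T=np.eye(4);T[:3,:3]=Ro.from_euler('xyz',o['tcp_rot'],degrees=True).as_matrix();T[:3,3]=o['ee_pos'];return T
def ray(n,uv,T=None):
    p=optics.camera_params(n)
    a=cv2.undistortPoints(np.array(uv,float).reshape(-1,1,2),np.array(p['camera_matrix']),np.array(p['D'])).reshape(-1,2)
    d=np.c_[a,np.ones(len(a))]
    if n=='wrist':
        M=T@np.array(p['mount']); return M[:3,3],d@M[:3,:3].T
    R=np.array(p['R']);return -R.T@np.array(p['t']),d@R
def onz(n,uv,z,T=None):
    c,d=ray(n,uv,T); return c+d*((z-c[2])/d[:,2])[:,None]
def proj(n,X,T=None):
    p=optics.camera_params(n); X=np.array(X,float).reshape(-1,3)
    if n=='wrist':
        M=np.linalg.inv(T@np.array(p['mount']));R,t=M[:3,:3],M[:3,3]
    else: R,t=np.array(p['R']),np.array(p['t'])
    return cv2.projectPoints(X,cv2.Rodrigues(R)[0],t,np.array(p['camera_matrix']),np.array(p['D']))[0].reshape(-1,2)
def crop(im,x0,y0,w,h,s,f):
    c=cv2.resize(im[y0:y0+h,x0:x0+w],None,fx=s,fy=s,interpolation=cv2.INTER_CUBIC)
    cv2.imwrite(f,c)
E
python3 - <<'E'
from h import *
a=cv2.imread('pics/top0.png');b=cv2.imread('pics/scene0.png')
crop(a,315,190,115,70,6,'pics/t_rack.png')
crop(a,170,160,90,110,5,'pics/t_cut.png')
E
```

```text
(no output)
```

View pics/t_rack.png

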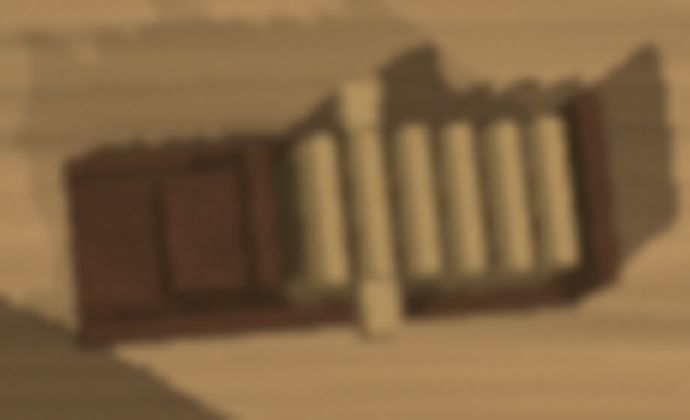

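View pics/t_cut.png

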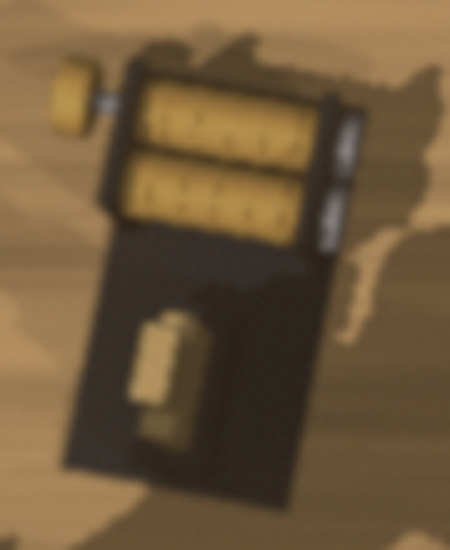

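Run:
```python
from h import *
np.set_printoptions(precision=4,suppress=True)
def T(l): return np.array(l,float)/6+[315,190]-0.5+0.5/6
def C(l): return np.array(l,float)/5+[170,160]-0.5+0.1
print('head top',onz('top',C([(130,402),(157,407),(170,327),(147,322)]),.136))
print('cutter base corners bottom', onz('top',C([(62,467),(287,510)]),.012))
print('ear far corners, near', onz('top',T([(343,82),(379,82),(364,336),(401,333)]),.076))
# ridge centres of tallies at z=.088 : far, near
far=[(317,135),(364,130),(415,123),(458,122),(503,120),(549,116)]
near=[(334,285),(382,282),(427,273),(471,270),(518,267),(567,262)]
f=onz('top',T(far),.088);n=onz('top',T(near),.088)
print(f[:,:2],n[:,:2],np.linalg.norm(f-n,axis=1))
print('stop plate top far/near', onz('top',T([(250,143),(278,140),(262,296),(288,292)]),.1))
print('endboard top', onz('top',T([(570,96),(600,92),(585,290),(615,284)]),.092+0))
```

```text
head top [[0.4718 0.2719 0.136 ]
 [0.4695 0.2591 0.136 ]
 [0.5074 0.2539 0.136 ]
 [0.5097 0.2649 0.136 ]]
cutter base corners bottom [[0.4523 0.3264 0.012 ]
 [0.4312 0.2099 0.012 ]]
ear far corners, near [[ 0.572  -0.1522  0.076 ]
 [ 0.572  -0.1672  0.076 ]
 [ 0.4667 -0.1585  0.076 ]
 [ 0.4679 -0.1737  0.076 ]]
[[ 0.5477 -0.139 ]
 [ 0.5499 -0.1584]
 [ 0.5528 -0.1795]
 [ 0.5533 -0.1973]
 [ 0.5542 -0.2159]
 [ 0.556  -0.2351]] [[ 0.4862 -0.1447]
 [ 0.4874 -0.1643]
 [ 0.4911 -0.1828]
 [ 0.4924 -0.2009]
 [ 0.4936 -0.2203]
 [ 0.4957 -0.2405]] [0.0618 0.0627 0.0618 0.0611 0.0608 0.0605]
stop plate top far/near [[ 0.5423 -0.1099  0.1   ]
 [ 0.5436 -0.1213  0.1   ]
 [ 0.4802 -0.1136  0.1   ]
 [ 0.4818 -0.1241  0.1   ]]
endboard top [[ 0.5636 -0.2432  0.092 ]
 [ 0.5653 -0.2558  0.092 ]
 [ 0.4837 -0.2467  0.092 ]
 [ 0.4862 -0.2591  0.092 ]]
```

```bash
R='x'; python3 -m creep '[[-0.102,0.327,0.031,0,0,-0.276,1],[-0.102,0.327,0.031,0,0,-0.276,1],[-0.102,0.327,0.031,0,0,-0.276,1],[-0.102,0.327,0.031,0,0,-0.276,1],[-0.102,0.327,0.031,0,0,-0.276,1],[-0.102,0.327,0.031,0,0,-0.276,1],[-0.102,0.327,0.031,0,0,-0.276,1],[-0.102,0.327,0.031,0,0,-0.276,1]]'
python3 - <<'E'
from h import *
o=bot.get_obs();T=pose(o);im=optics.camera('wrist')
print(o['time'],o['q'],o['ee_pos'],o['tcp_rot'])
cv2.imwrite('pics/w1.png',im[:,:,::-1]);np.save('T1.npy',T)
print(proj('wrist',[[.4896,.2625,.136],[.49,.26,.04]],T))
E
```

```text
time: 0.95
ee_pos: [0.4922, 0.2572, 0.1988]
tcp_rot: [-180.0, 0.1, 79.7]
wrist_force: [-0.5, 0.1, -0.3]
opening: 0.0853
0.95 [ 2.76195391e+01  5.24098578e+00  6.74732780e+00  9.16002624e+01
 -6.48370910e-02  3.78950469e+01] [0.49220784 0.25716982 0.19876998] [-1.79965708e+02  1.08852812e-01  7.97245779e+01]
[[288.50387515 220.52151394]
 [283.95074884 191.08318469]]
```

View pics/w1.png

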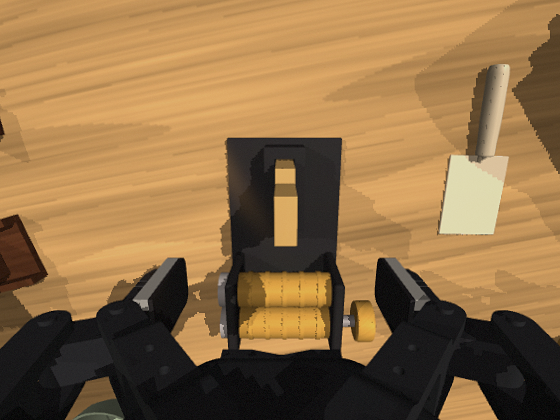

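The wrist view shows the paddle's head top at (274..297, 197..245), with edges parallel to the picture's columns, so the yaw is right.

Run:
```python
from h import *
T=np.load('T1.npy');im=cv2.imread('pics/w1.png')
crop(im,255,140,60,120,5,'pics/w1c.png')
P=onz('wrist',[(274.5,197),(297,197),(297.5,245.5),(274.5,245.5)],.136,T);print(P,P.mean(0))
print((np.linalg.inv(T)@np.r_[P.mean(0),1]))
```

```text
[[0.47185066 0.25618514 0.136     ]
 [0.4744999  0.27084843 0.136     ]
 [0.50856907 0.26550687 0.136     ]
 [0.5057426  0.24985093 0.136     ]] [0.49016556 0.26059784 0.136     ]
[ 0.00312799 -0.00258345  0.06276571  1.        ]
```

View pics/w1c.png

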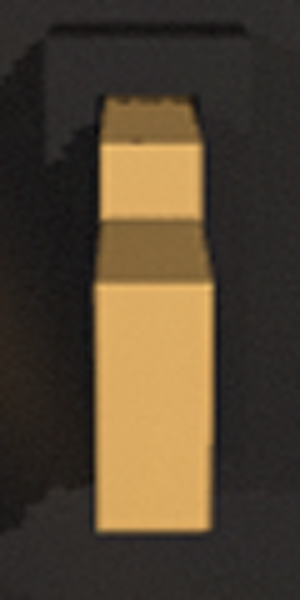

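```bash
python3 -m creep '[[0.003,-0.0025,0.05,0,0,0,0.7],[0.003,-0.0025,0.08,0,0,0,0.6],[0.003,-0.0025,0.097,0,0,0,0.6],[0.003,-0.0025,0.097,0,0,0,0.6],[0.003,-0.0025,0.097,0,0,0,0],[0.003,-0.0025,0.097,0,0,0,0],[0.003,-0.0025,0.097,0,0,0,0],[0.003,-0.0025,0.097,0,0,0,0]]' 80
python3 -m creep '[[0,0,0,0,0,0,0],[0,0,0,0,0,0,0]]'
```

```text
time: 1.8
ee_pos: [0.4877, 0.2643, 0.1052]
tcp_rot: [179.9, 0.0, 80.0]
wrist_force: [-2.3, -4.5, 8.3]
opening: 0.0149
time: 2.0
ee_pos: [0.4877, 0.2642, 0.1052]
tcp_rot: [179.9, 0.0, 80.0]
wrist_force: [-2.5, -3.5, 6.6]
opening: 0.0147
```

```bash
python3 -m creep '[[-0.001,0,-0.01,0,0,0,0],[-0.002,0,-0.02,0,0,0,0],[-0.002,0,-0.035,0,0,0,0],[-0.002,0,-0.055,0,0,0,0],[-0.002,0,-0.09,0,0,0,0],[-0.002,0,-0.13,0,0,0,0],[-0.002,0,-0.13,0,0,0,0],[-0.002,0,-0.13,0,0,0,0]]' 80
python3 - <<'E'
from h import *
o=bot.get_obs();T=pose(o);im=optics.camera('wrist')
print(o['time'],o['q'],o['ee_pos'],o['tcp_rot'],o['wrist_force'])
cv2.imwrite('pics/w2.png',im[:,:,::-1]);np.save('T2.npy',T)
cv2.imwrite('pics/s2.png',optics.camera('scene')[60:300,150:430,::-1].repeat(2,0).repeat(2,1))
E
```

```text
time: 2.8
ee_pos: [0.4875, 0.2631, 0.2352]
tcp_rot: [179.9, -0.1, 80.0]
wrist_force: [0.5, 0.8, -1.1]
opening: 0.0148
2.8 [2.83474723e+01 5.43433871e+00 1.10019815e+01 9.53914326e+01
 7.06254061e-03 3.83016609e+01] [0.48751116 0.2630589  0.23517795] [ 1.79866095e+02 -1.14757662e-01  8.00459563e+01] [ 0.49126451  0.80034744 -1.06153381]
```

View pics/w2.png

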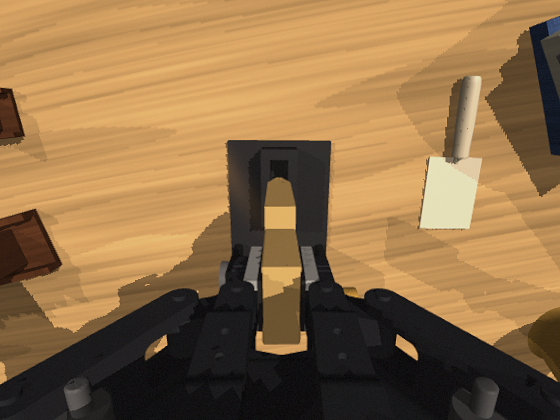

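View pics/s2.png

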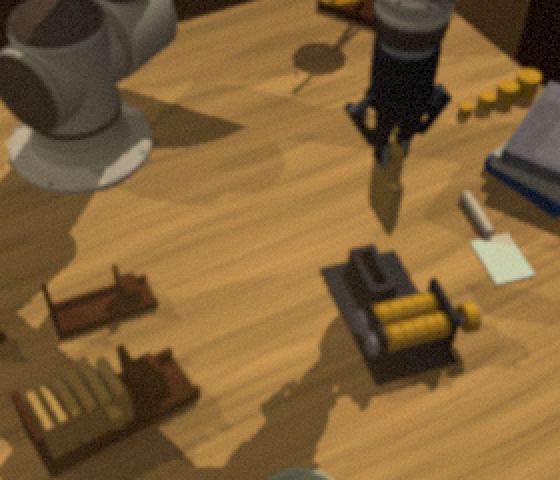

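The paddle is out of the slot and hanging straight in the jaws (foot at about (279,180) in the wrist view). I'll carry it over the gap beside the guide.

```bash
python3 -m creep '[[-0.045,0.011,0,0,0,-0.03,0],[-0.09,0.022,0,0,0,-0.06,0],[-0.135,0.033,0,0,0,-0.09,0],[-0.18,0.044,0,0,0,-0.12,0],[-0.225,0.055,0,0,0,-0.15,0],[-0.27,0.066,0,0,0,-0.18,0],[-0.315,0.077,0,0,0,-0.21,0],[-0.36,0.088,0,0,0,-0.24,0]]' 80
python3 -m creep '[[-0.025,0.006,0,0,0,-0.015,0],[-0.04,0.01,0,0,0,-0.025,0],[-0.044,0.011,0,0,0,-0.025,0],[-0.044,0.011,0,0,0,-0.025,0],[-0.044,0.011,0,0,0,-0.025,0]]' 80
python3 - <<'E'
from h import *
o=bot.get_obs();T=pose(o);im=optics.camera('wrist')
print(o['time'],o['q'],o['ee_pos'],o['tcp_rot'],o['wrist_force'])
cv2.imwrite('pics/w3.png',im[:,:,::-1]);np.save('T3.npy',T)
E
```

```text
time: 3.7
ee_pos: [0.5107, -0.1089, 0.2322]
tcp_rot: [-179.9, -0.0, 93.9]
wrist_force: [0.6, 0.8, -0.8]
opening: 0.0149
time: 4.2
ee_pos: [0.525, -0.1494, 0.2329]
tcp_rot: [-180.0, -0.0, 95.2]
wrist_force: [0.1, 0.6, -0.5]
opening: 0.0146
4.2 [-1.58960329e+01  4.49372538e+00  9.74311847e+00  9.53024852e+01
  1.28709340e-02 -2.11453717e+01] [ 0.5249831  -0.1494395   0.23292293] [-1.79955126e+02 -3.11565203e-02  9.52493206e+01] [ 0.10676218  0.5668869  -0.4932955 ]
```

View pics/w3.png

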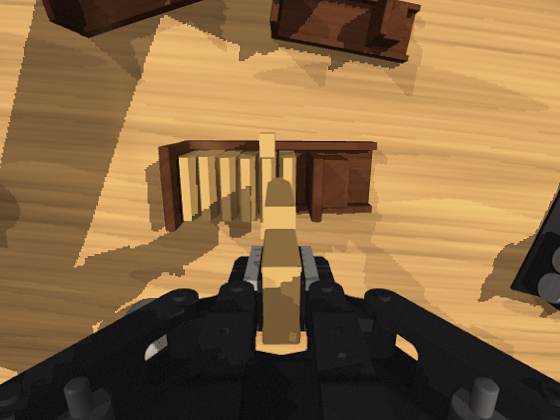

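Run:
```python
from h import *
im=cv2.imread('pics/w3.png')
crop(im,155,125,230,115,3.4,'pics/w3c.png')
```

```text
(no output)
```

View pics/w3c.png

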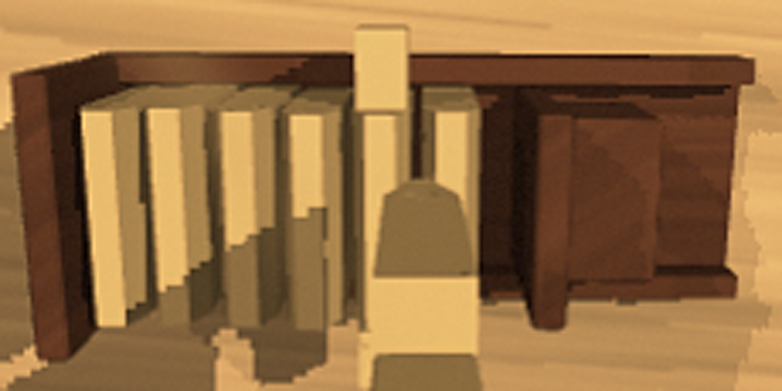

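Run:
```python
from h import *
np.set_printoptions(precision=4,suppress=True)
T=np.load('T3.npy')
def F(l): return (np.array(l,float)+.5)/3.4-.5+[155,125]
Ti=np.linalg.inv(T)
def tool(P): return (np.c_[P,np.ones(len(P))]@Ti.T)[:,:3]
names=['t5','t4','t3','t2','guide','last']
P=onz('wrist',F([(97,110),(163,109),(235,112),(306,113),(380,113),(452,110)]),.088,T)
print(P[:,:2],'\n',tool(P)[:,:2])
print('bottom ends t5,last?',tool(onz('wrist',F([(112,326)]),.088,T)))
print('ear', tool(onz('wrist',F([(355,27),(410,27),(355,110),(410,110)]),.076,T))[:,:2])
print('foot',tool(onz('wrist',F([(410,183),(437,183),(424,183)]),.1337,T)))
print('blade taper start near edge',tool(onz('wrist',F([(375,276),(478,276)]),.1537,T)))
print('stop plate top', tool(onz('wrist',F([(538,113),(572,113),(530,325),(566,325)]),.092,T))[:,:2])
```

```text
[[ 0.4959 -0.2404]
 [ 0.4941 -0.2229]
 [ 0.4932 -0.2038]
 [ 0.4918 -0.1851]
 [ 0.49   -0.1656]
 [ 0.4875 -0.1467]] 
 [[-0.088  -0.0372]
 [-0.0704 -0.0374]
 [-0.0513 -0.0365]
 [-0.0325 -0.0362]
 [-0.013  -0.0362]
 [ 0.0061 -0.037 ]]
bottom ends t5,last? [[-0.0887  0.0229  0.1449]]
ear [[-0.02   -0.058 ]
 [-0.0052 -0.0579]
 [-0.0204 -0.0356]
 [-0.0053 -0.0356]]
foot [[-0.0043 -0.0257  0.0992]
 [ 0.0018 -0.0257  0.0992]
 [-0.0011 -0.0257  0.0992]]
blade taper start near edge [[-0.0114 -0.0093  0.0792]
 [ 0.0104 -0.0093  0.0792]]
stop plate top [[ 0.0284 -0.0367]
 [ 0.0373 -0.0367]
 [ 0.0277  0.0213]
 [ 0.0376  0.0213]]
```

Run:
```python
from h import *
np.set_printoptions(precision=1,suppress=True)
T=np.load('T3.npy')
for c in (.0025,.0045):
  pts=[(0,c-.03,.0992),(0,c-.03,.0792),(0,c-.03,.0142),(0,c-.018,.0142),(0,c-.018,-.0308),(0,c+.018,-.0308)]
  print(c,proj('wrist',(np.c_[np.array(pts),np.ones(6)]@T.T)[:,:3],T))
crop(cv2.imread('pics/w3.png'),230,165,100,200,4,'pics/w3d.png')
```

```text
0.0025 [[280.8 176.1]
 [280.8 181. ]
 [280.7 204.7]
 [280.7 227.1]
 [280.7 265.4]
 [280.7 344.3]]
0.0045 [[280.8 178.7]
 [280.8 183.8]
 [280.7 208.5]
 [280.7 230.7]
 [280.7 270.1]
 [280.7 348.3]]
```

View pics/w3d.png

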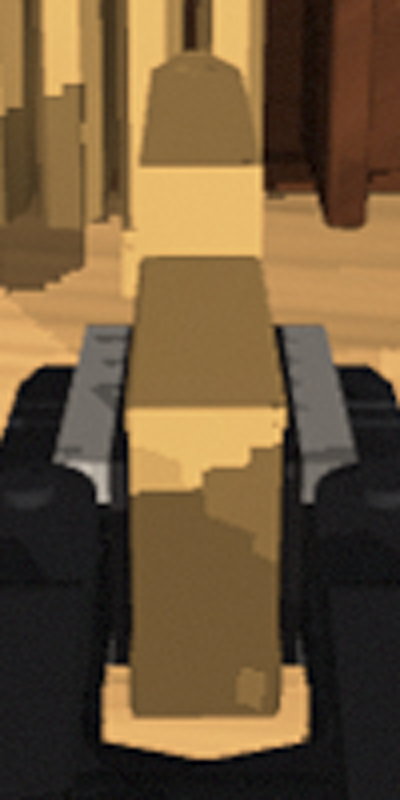

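Run:
```python
from h import *
np.set_printoptions(precision=4,suppress=True)
T=np.load('T3.npy');Ti=np.linalg.inv(T)
crop(cv2.imread('pics/w3.png'),290,130,100,95,7,'pics/w3e.png')
def tool(P): return (np.c_[P,np.ones(len(P))]@Ti.T)[:,:3]
def F(l): return (np.array(l,float)+.5)/3.4-.5+[155,125]
print(tool(onz('wrist',F([(600,55),(600,82),(690,272),(690,298)]),.024,T)))
```

```text
[[ 0.0545 -0.0473  0.209 ]
 [ 0.0549 -0.0388  0.209 ]
 [ 0.0879  0.0243  0.209 ]
 [ 0.0885  0.0335  0.2089]]
```

View pics/w3e.png

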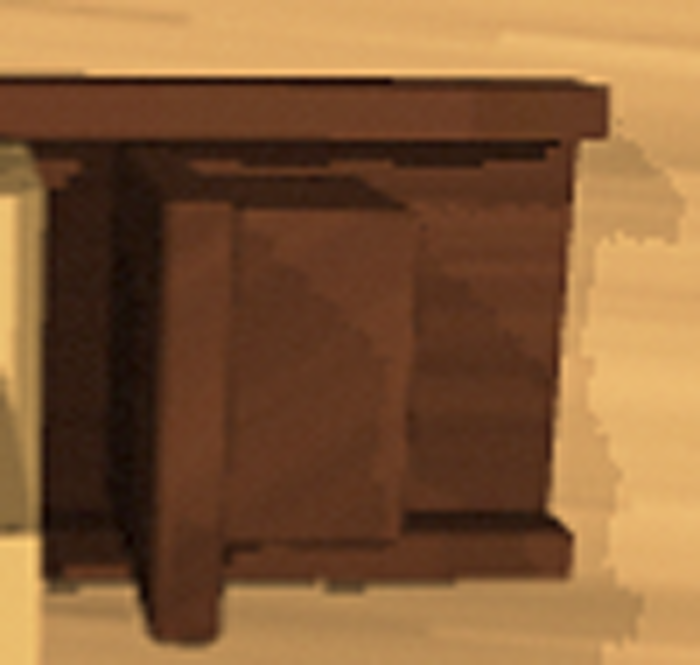

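Measured in the tool frame, the gap centre is at x -3.5 mm and the trough centre at y -7 mm. The paddle's foot is at x -1 mm, y +4 mm. I'll correct for this and lower until the foot is just above the row.

```bash
python3 -m creep '[[-0.0027,-0.011,0.01,0,0,0,0],[-0.0027,-0.011,0.025,0,0,0,0],[-0.0027,-0.011,0.036,0,0,0,0],[-0.0027,-0.011,0.036,0,0,0,0],[-0.0027,-0.011,0.036,0,0,0,0]]' 100
python3 - <<'E'
from h import *
o=bot.get_obs();T=pose(o);im=optics.camera('wrist')
print(o['time'],o['ee_pos'],o['tcp_rot'],o['wrist_force'])
im=im[:,:,::-1]
cv2.imwrite('pics/w4.png',im);np.save('T4.npy',T)
crop(im,200,110,160,120,5,'pics/w4c.png')
b=optics.camera('scene')[:,:,::-1];cv2.imwrite('pics/s4.png',b);crop(b,140,170,130,130,5,'pics/s4c.png')
E
```

```text
time: 4.75
ee_pos: [0.5146, -0.1535, 0.1975]
tcp_rot: [-180.0, -0.0, 95.3]
wrist_force: [-0.8, -0.3, -0.1]
opening: 0.0144
4.75 [ 0.51456768 -0.15351114  0.19751027] [-1.79996471e+02 -4.27047036e-03  9.52618882e+01] [-0.77231819 -0.34302657 -0.11642094]
```

View pics/w4c.png

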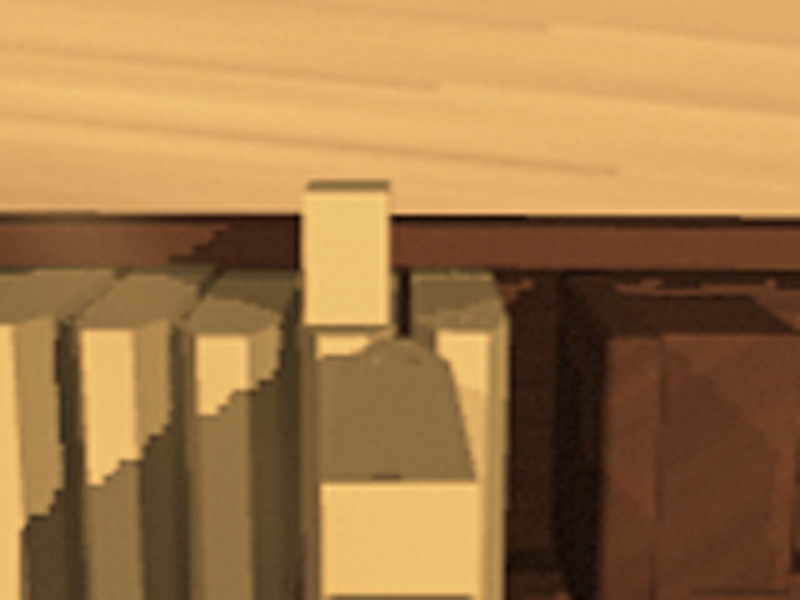

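View pics/s4c.png

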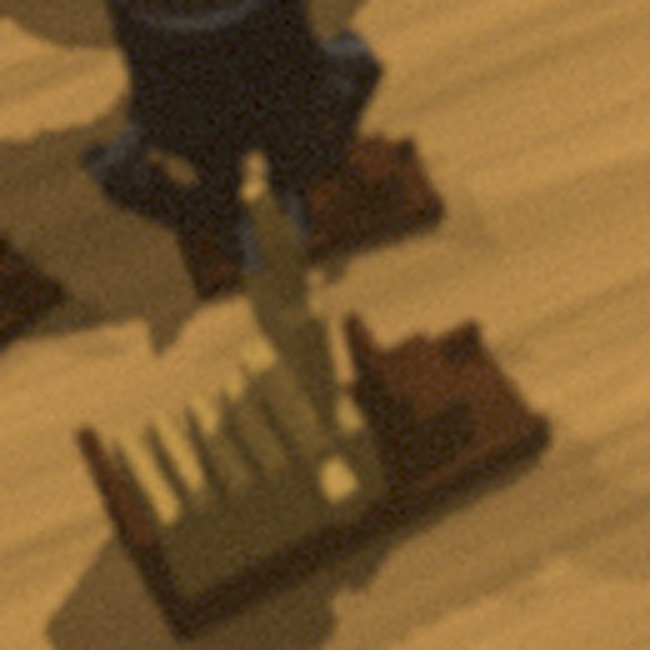

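Run:
```python
from h import *
np.set_printoptions(precision=4,suppress=True)
T=np.load('T4.npy');Ti=np.linalg.inv(T)
def tool(P): return (np.c_[P,np.ones(len(P))]@Ti.T)[:,:3]
def F(l): return (np.array(l,float)+.5)/5-.5+[200,110]
print('ridges',tool(onz('wrist',F([(343,332),(464,330)]),.088,T)))
print('ear',tool(onz('wrist',F([(304,190),(390,190),(304,325),(390,325)]),.076,T)))
print('foot',tool(onz('wrist',F([(372,342),(412,342)]),.0983,T)))
print('wall',tool(onz('wrist',F([(600,217),(600,268)]),.024,T)))
```

```text
ridges [[-0.0101 -0.0258  0.1095]
 [ 0.0092 -0.0262  0.1095]]
ear [[-0.0167 -0.0473  0.1215]
 [-0.0027 -0.0473  0.1215]
 [-0.0171 -0.025   0.1215]
 [-0.0027 -0.025   0.1215]]
foot [[-0.0052 -0.0261  0.0992]
 [ 0.0009 -0.0261  0.0992]]
wall [[ 0.0382 -0.0377  0.1735]
 [ 0.0385 -0.0277  0.1735]]
```

```bash
python3 -m creep '[[0.0016,0,0,0,0,0,0],[0.0016,0,0.005,0,0,0,0],[0.0016,0,0.01,0,0,0,0],[0.0016,0,0.015,0,0,0,0],[0.0016,0,0.02,0,0,0,0],[0.0016,0,0.025,0,0,0,0],[0.0016,0,0.03,0,0,0,0],[0.0016,0,0.03,0,0,0,0]]' 100
python3 - <<'E'
from h import *
o=bot.get_obs();T=pose(o);im=optics.camera('wrist')
print(o['time'],o['ee_pos'],o['tcp_rot'],o['wrist_force'],o['torque'])
im=im[:,:,::-1]
np.save('T5.npy',T)
crop(im,160,110,200,130,4,'pics/w5c.png')
b=optics.camera('scene')[:,:,::-1];crop(b,140,170,130,130,5,'pics/s5c.png')
E
```

```text
time: 5.65
ee_pos: [0.5141, -0.1523, 0.1664]
tcp_rot: [-179.9, -0.0, 95.2]
wrist_force: [0.2, 0.1, -0.7]
opening: 0.0147
5.65 [ 0.51410185 -0.15231249  0.16636664] [-1.79936316e+02 -2.43505155e-02  9.52231151e+01] [ 0.24347387  0.0993293  -0.6946334 ] [-0.00336993 -0.0105002   0.03703451]
```

View pics/w5c.png

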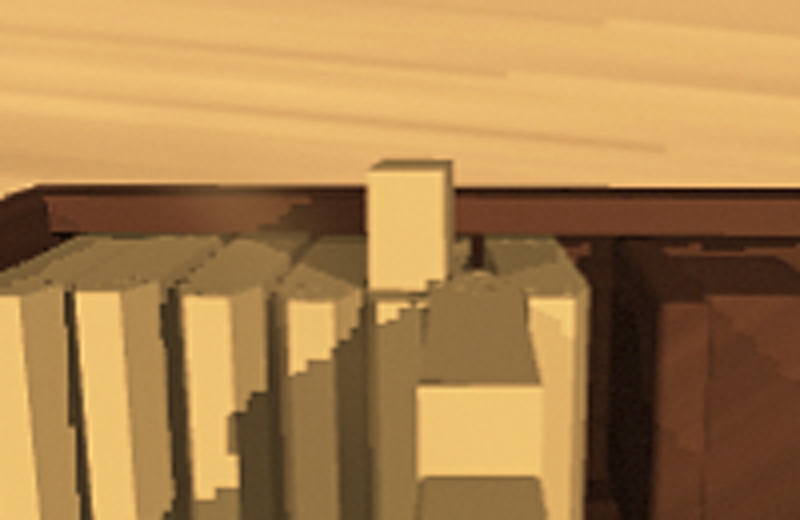

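View pics/s5c.png

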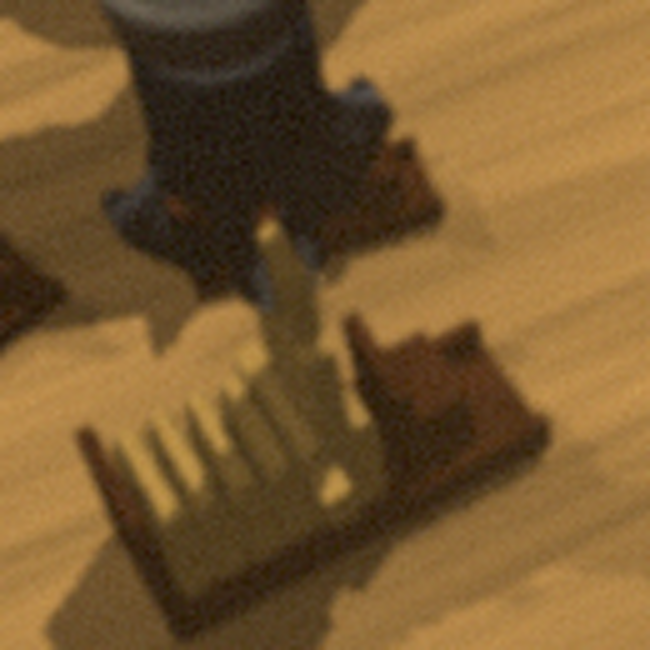

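The foot is 21 mm below the tally tops, in the gap, with almost no force. I'll keep going down.

```bash
python3 -m creep '[[0,0,0.004,0,0,0,0],[0,0,0.008,0,0,0,0],[0,0,0.012,0,0,0,0],[0,0,0.016,0,0,0,0],[0,0,0.02,0,0,0,0],[0,0,0.024,0,0,0,0],[0,0,0.024,0,0,0,0]]' 110
python3 - <<'E'
from h import *
o=bot.get_obs();T=pose(o);im=optics.camera('wrist')
print(o['time'],o['ee_pos'],o['tcp_rot'],o['wrist_force'],o['torque'])
im=im[:,:,::-1]
np.save('T6.npy',T)
crop(im,160,80,200,130,4,'pics/w6c.png')
b=optics.camera('scene')[:,:,::-1];crop(b,140,170,130,130,5,'pics/s6c.png')
E
```

```text
time: 6.45
ee_pos: [0.5141, -0.1523, 0.1426]
tcp_rot: [-179.9, -0.0, 95.2]
wrist_force: [0.3, 0.4, -0.7]
opening: 0.0144
6.45 [ 0.51413675 -0.15228615  0.1425526 ] [-1.79947110e+02 -2.07997645e-02  9.52288904e+01] [ 0.31096342  0.40070181 -0.65934937] [-0.02491404 -0.04625335 -0.00796369]
```

View pics/w6c.png

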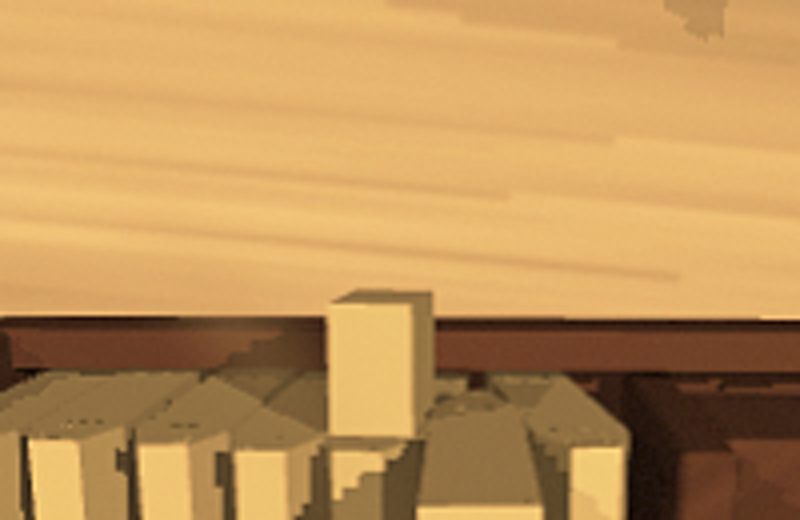

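View pics/s6c.png

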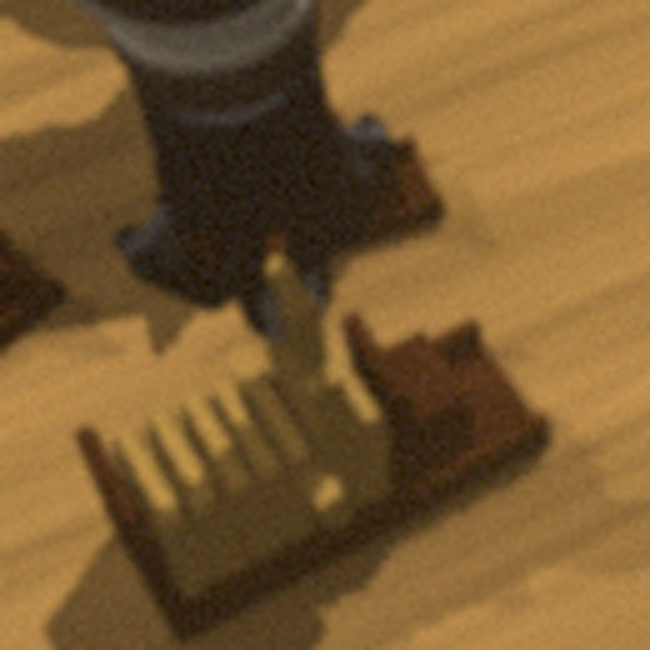

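```bash
python3 -m creep '[[0,0,0.004,0,0,0,0],[0,0,0.008,0,0,0,0],[0,0,0.012,0,0,0,0],[0,0,0.016,0,0,0,0],[0,0,0.016,0,0,0,0]]' 110
python3 -m creep '[[0,0,0.003,0,0,0,0],[0,0,0.006,0,0,0,0],[0,0,0.009,0,0,0,0],[0,0,0.012,0,0,0,0],[0,0,0.012,0,0,0,0]]' 110
python3 - <<'E'
from h import *
o=bot.get_obs();T=pose(o);im=optics.camera('wrist')
print(o['time'],o['ee_pos'],o['tcp_rot'],o['wrist_force'],o['torque'])
im=im[:,:,::-1]
np.save('T7.npy',T)
cv2.imwrite('pics/w7.png',im)
b=optics.camera('scene')[:,:,::-1];crop(b,140,170,130,130,5,'pics/s7c.png')
E
```

```text
time: 7.05
ee_pos: [0.5141, -0.1523, 0.1265]
tcp_rot: [-179.9, -0.0, 95.2]
wrist_force: [0.6, 0.6, -0.8]
opening: 0.0145
time: 7.55
ee_pos: [0.5146, -0.1526, 0.1152]
tcp_rot: [180.0, 0.0, 95.2]
wrist_force: [0.3, -0.8, -0.6]
opening: 0.0148
7.55 [ 0.51455515 -0.15256623  0.11523072] [1.79979019e+02 2.52505363e-02 9.52170964e+01] [ 0.34741519 -0.80558014 -0.60339851] [-0.16345233 -0.10969027 -0.06109233]
```

View pics/w7.png

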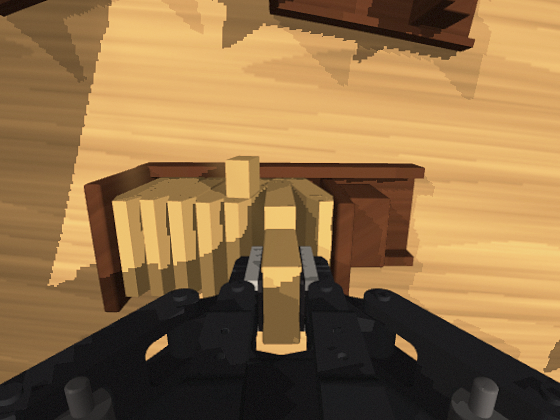

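View pics/s7c.png

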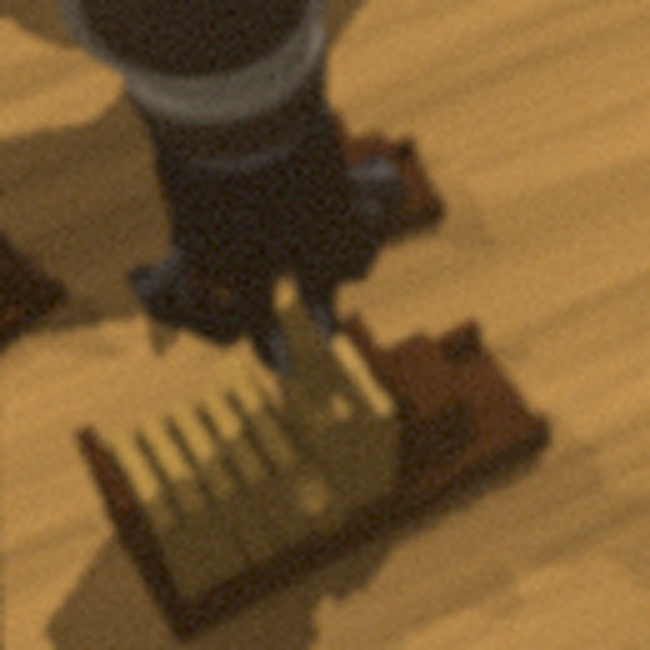

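Neighbours are moving apart, and the last tally now leans on the stop plate ((325,195) to (340,180) in the wrist view). I estimate about 8 mm left to go.

```bash
python3 -m creep '[[0,0,0.002,0,0,0,0],[0,0,0.004,0,0,0,0],[0,0,0.006,0,0,0,0],[0,0,0.006,0,0,0,0]]' 110
python3 -m creep '[[0,0,0.001,0,0,0,0],[0,0,0.002,0,0,0,0],[0,0,0.003,0,0,0,0],[0,0,0.003,0,0,0,0]]' 110
```

```text
time: 8.05
ee_pos: [0.5142, -0.1522, 0.1088]
tcp_rot: [-180.0, -0.0, 95.2]
wrist_force: [0.5, -0.3, -0.8]
opening: 0.0145
time: 8.45
ee_pos: [0.5144, -0.1524, 0.1073]
tcp_rot: [180.0, 0.0, 95.2]
wrist_force: [-3.9, -0.0, 8.4]
opening: 0.0142
```

```bash
python3 -m creep '[[0,0,0.0015,0,0,0,0],[0,0,0.0015,0,0,0,0],[0,0,0.0015,0,0,0,0]]' 110
python3 - <<'E'
from h import *
im=optics.camera('wrist')[:,:,::-1];cv2.imwrite('pics/w8.png',im)
b=optics.camera('scene')[:,:,::-1];crop(b,140,170,130,130,5,'pics/s8c.png')
E
```

```text
time: 8.75
ee_pos: [0.5146, -0.1525, 0.1073]
tcp_rot: [179.9, 0.1, 95.2]
wrist_force: [-6.6, 2.7, 17.7]
opening: 0.0143
```

View pics/w8.png

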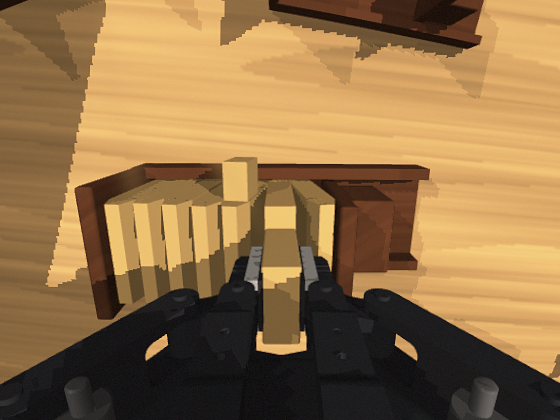

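View pics/s8c.png

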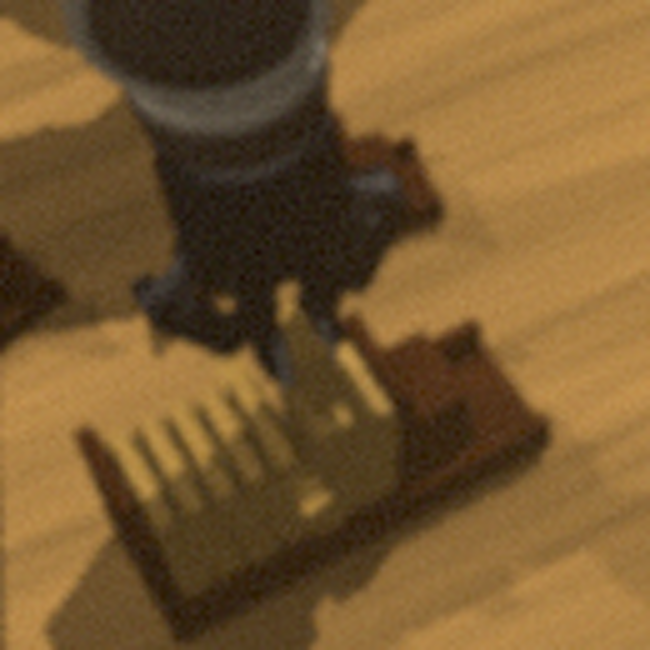

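It's seated: TCP z is 0.1073 against 0.1072 predicted for home, and the arm met firm resistance there. I'll release and rise.

```bash
python3 -m creep '[[0,0,-0.0025,0,0,0,0],[0,0,-0.0025,0,0,0,0],[0,0,-0.0025,0,0,0,0.4],[0,0,-0.0025,0,0,0,0.4],[0,0,-0.0025,0,0,0,0.4],[0,0,-0.02,0,0,0,0.4],[0,0,-0.05,0,0,0,0.4],[0,0,-0.09,0,0,0,0.4]]'
python3 -m creep '[[0,0,-0.03,0,0,0,0.4],[0,0,-0.03,0,0,0,0.4],[0,0,-0.03,0,0,0,0.4]]'
python3 - <<'E'
from h import *
o=bot.get_obs();T=pose(o);np.save('T9.npy',T);im=optics.camera('wrist')[:,:,::-1];cv2.imwrite('pics/w9.png',im)
crop(im,130,100,230,170,3.4,'pics/w9c.png')
print(o['ee_pos'],o['tcp_rot'])
b=optics.camera('scene')[:,:,::-1];crop(b,140,210,130,100,5,'pics/s9c.png')
E
```

```text
time: 9.65
ee_pos: [0.5136, -0.1521, 0.1941]
tcp_rot: [-179.8, -0.1, 95.2]
wrist_force: [1.2, -0.6, 0.9]
opening: 0.0339
time: 9.95
ee_pos: [0.5147, -0.1525, 0.225]
tcp_rot: [180.0, 0.0, 95.2]
wrist_force: [1.2, 0.3, -0.2]
opening: 0.0338
[ 0.51474189 -0.15250755  0.22497278] [1.79950085e+02 2.16728493e-02 9.52240699e+01]
```

View pics/w9.png

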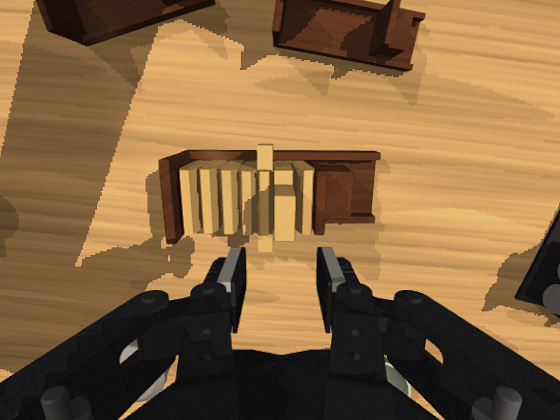

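View pics/s9c.png

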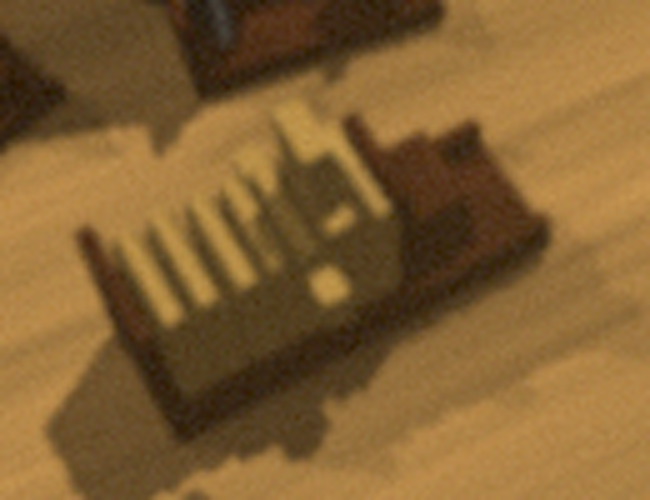

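The paddle stands free, head at (284,210), between the guide with its ears at (265,155)/(265,240) and the last tally, which rests against the stop. Now I'll measure the stop block.

View pics/w9c.png

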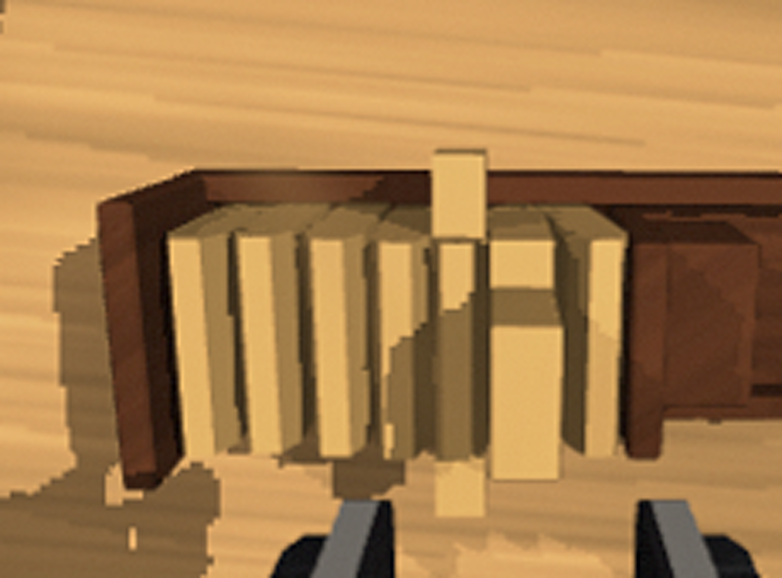

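Run:
```python
from h import *
np.set_printoptions(precision=4,suppress=True)
T=np.load('T9.npy');Ti=np.linalg.inv(T)
def F(l): return (np.array(l,float)+.5)/3.4-.5+[130,100]
def show(n,l,z):
    P=onz('wrist',F(l),z,T); print(n,P.tolist() and P[:,:2],'tool',(np.c_[P,np.ones(len(P))]@Ti.T)[:,:2])
show('plate inner/outer',[(625,300),(667,300)],.092)
show('block outer near/far',[(757,245),(750,403)],.059)
show('endboard inner top',[(145,300)],.092)
show('paddle top',[(490,325),(562,325),(490,480),(562,480)],.138)
```

```text
plate inner/outer [[ 0.5011 -0.1249]
 [ 0.5001 -0.114 ]] tool [[ 0.0288 -0.0112]
 [ 0.0397 -0.0112]]
block outer near/far [[ 0.4882 -0.0849]
 [ 0.5355 -0.0798]] tool [[ 0.0698 -0.0204]
 [ 0.0706  0.0271]]
endboard inner top [[ 0.5124 -0.2494]] tool [[-0.0963 -0.0113]]
paddle top [[ 0.5    -0.1591]
 [ 0.4986 -0.1435]
 [ 0.5359 -0.1561]
 [ 0.5344 -0.1398]] tool [[-0.0052 -0.0154]
 [ 0.0104 -0.0154]
 [-0.0054  0.0207]
 [ 0.0109  0.0207]]
```

```bash
python3 -m creep '[[0.03,0.001,0,0,0,0.145,0.2],[0.06,0.002,0,0,0,0.29,0],[0.09,0.003,0,0,0,0.435,0],[0.111,0.0034,0,0,0,0.58,0],[0.111,0.0034,0,0,0,0.725,0],[0.111,0.0034,0,0,0,0.87,0],[0.111,0.0034,0,0,0,1.015,0],[0.111,0.0034,0,0,0,1.16,0]]' 40
python3 -m creep '[[0,0,0.03,0,0,0.14,0],[0,0,0.07,0,0,0.28,0],[0,0,0.1,0,0,0.411,0],[0,0,0.1,0,0,0.411,0],[0,0,0.1,0,0,0.411,0]]'
python3 - <<'E'
from h import *
o=bot.get_obs();T=pose(o);np.save('T10.npy',T);im=optics.camera('wrist')[:,:,::-1];cv2.imwrite('pics/w10.png',im)
print(o['ee_pos'],o['tcp_rot'],o['q'],o['opening'])
b=optics.camera('top')[:,:,::-1];crop(b,250,150,190,130,4,'pics/t10c.png')
E
```

```text
time: 10.85
ee_pos: [0.5072, -0.0414, 0.2233]
tcp_rot: [-179.9, 0.1, 28.4]
wrist_force: [1.0, 0.0, 0.0]
opening: -0.0001
time: 11.35
ee_pos: [0.5071, -0.0415, 0.1246]
tcp_rot: [-180.0, 0.1, 5.4]
wrist_force: [0.2, 0.3, -0.0]
opening: -0.0003
[ 0.50712786 -0.04148965  0.12461563] [-1.79984040e+02  9.35704623e-02  5.43490799e+00] [-4.67672253e+00 -1.34587805e+00 -8.19961411e+00  8.32411831e+01
 -7.15378443e-04  7.98883831e+01] -0.00032992031425413317
```

View pics/w10.png

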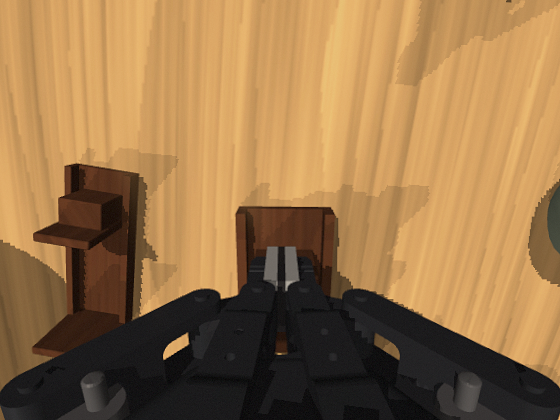

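View pics/t10c.png

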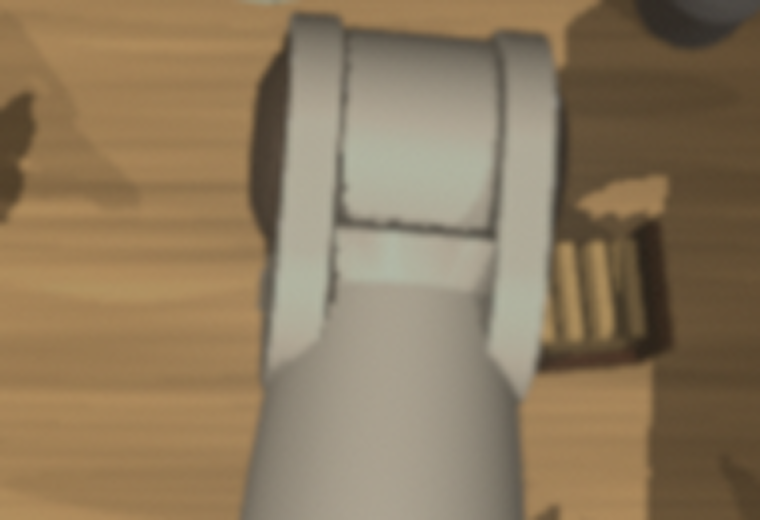

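```bash
python3 -m creep '[[0,0,0.03,0,0,0,0],[0,0,0.06,0,0,0,0],[0,0,0.084,0,0,0,0],[0,0,0.084,0,0,0,0],[0,0.01,0.084,0,0,0,0],[0,0.02,0.084,0,0,0,0],[0,0.02,0.084,0,0,0,0],[0,0.02,0.084,0,0,0,0]]' 40
python3 - <<'E'
from h import *
o=bot.get_obs();T=pose(o);im=optics.camera('wrist')[:,:,::-1];cv2.imwrite('pics/w11.png',im)
b=optics.camera('scene')[:,:,::-1];crop(b,140,170,130,130,5,'pics/s11c.png')
E
```

```text
time: 12.25
ee_pos: [0.5101, -0.0621, 0.0419]
tcp_rot: [180.0, -0.1, 5.2]
wrist_force: [0.3, -0.0, -0.8]
opening: 0.0001
```

View pics/s11c.png

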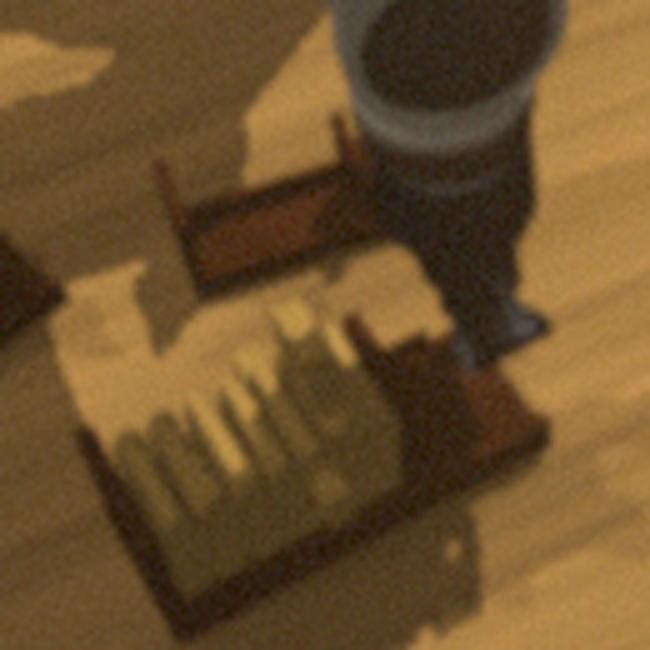

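View pics/w11.png

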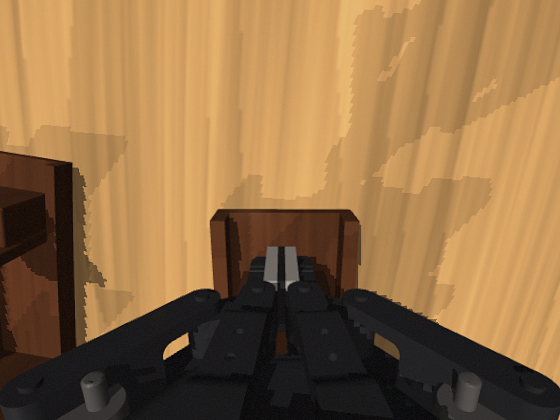

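The fingers are in the trough behind the push block, clear of the plate. Next I'll push in small steps and watch the force.

```bash
python3 -m creep '[[0,0.004,0,0,0,0,0],[0,0.008,0,0,0,0,0],[0,0.01,0,0,0,0,0],[0,0.012,0,0,0,0,0],[0,0.014,0,0,0,0,0],[0,0.014,0,0,0,0,0]]'
python3 -m creep '[[0,0.002,0,0,0,0,0],[0,0.004,0,0,0,0,0],[0,0.004,0,0,0,0,0]]'
python3 -m creep '[[0,0.0015,0,0,0,0,0],[0,0.003,0,0,0,0,0],[0,0.003,0,0,0,0,0]]'
```

```text
time: 12.95
ee_pos: [0.5108, -0.0756, 0.0408]
tcp_rot: [180.0, -0.0, 5.2]
wrist_force: [0.7, 0.9, 0.5]
opening: -0.0002
time: 13.25
ee_pos: [0.5111, -0.0794, 0.0408]
tcp_rot: [-180.0, 0.0, 5.2]
wrist_force: [-0.3, 2.7, 1.3]
opening: 0.0001
time: 13.55
ee_pos: [0.5114, -0.0825, 0.0408]
tcp_rot: [180.0, 0.0, 5.2]
wrist_force: [-0.2, 3.4, 2.0]
opening: 0.0001
```

```bash
python3 -m creep '[[0,0.001,0,0,0,0,0],[0,0.002,0,0,0,0,0],[0,0.002,0,0,0,0,0]]'
python3 -m creep '[[0,0.001,0,0,0,0,0],[0,0.002,0,0,0,0,0],[0,0.002,0,0,0,0,0]]'
python3 - <<'E'
from h import *
b=optics.camera('scene')[:,:,::-1];crop(b,140,170,130,130,5,'pics/s12c.png')
E
```

```text
time: 13.85
ee_pos: [0.5116, -0.0844, 0.0408]
tcp_rot: [-180.0, 0.0, 5.2]
wrist_force: [-0.1, 3.9, 2.6]
opening: 0.0
time: 14.15
ee_pos: [0.5117, -0.0864, 0.0408]
tcp_rot: [-180.0, 0.0, 5.2]
wrist_force: [-0.9, 4.3, 1.8]
opening: 0.0001
```

View pics/s12c.png

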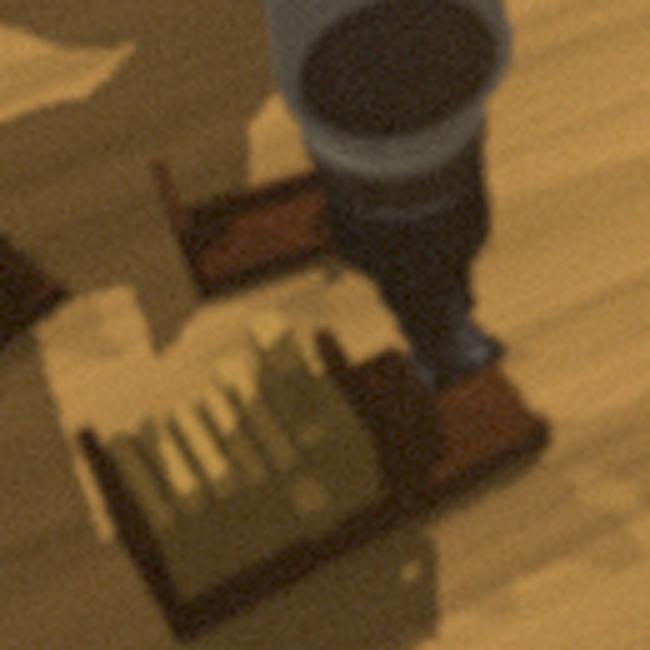

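```bash
python3 -m creep '[[0,0.001,0,0,0,0,0],[0,0.002,0,0,0,0,0],[0,0.002,0,0,0,0,0]]'
python3 -m creep '[[0,0.001,0,0,0,0,0],[0,0.002,0,0,0,0,0],[0,0.002,0,0,0,0,0]]'
```

```text
time: 14.5
ee_pos: [0.5118, -0.0866, 0.0408]
tcp_rot: [-179.8, 0.0, 5.3]
wrist_force: [-3.0, 14.6, 4.5]
opening: 0.0001
time: 14.8
ee_pos: [0.5117, -0.0867, 0.0408]
tcp_rot: [-179.5, 0.0, 5.4]
wrist_force: [-3.5, 25.6, 6.6]
opening: -0.0001
```

The stop met firm resistance: it stays put while the force climbs to 25 N. I'll back off, rise and look.

```bash
python3 -m creep '[[0,-0.006,0,0,0,0,0],[0,-0.015,0,0,0,0,0],[0,-0.03,0,0,0,0,0],[0,-0.03,-0.04,0,0,0,0],[0,-0.05,-0.09,0,0,0,0],[0,-0.09,-0.13,0,0,0,0],[0,-0.14,-0.17,0,0,0,0],[0,-0.18,-0.18,0,0,0,0]]'
python3 -m creep '[[0,-0.05,0,0,0,0,0],[0,-0.1,0,0,0,0,0],[0,-0.1,0,0,0,0,0]]'
python3 - <<'E'
from h import *
o=bot.get_obs();T=pose(o);np.save('T13.npy',T)
b=optics.camera('scene')[:,:,::-1];crop(b,140,210,130,100,6,'pics/s13c.png')
b=optics.camera('top')[:,:,::-1];cv2.imwrite('pics/t13.png',b);crop(b,315,190,115,70,6,'pics/t13c.png')
E
```

```text
time: 15.6
ee_pos: [0.4971, 0.0775, 0.2182]
tcp_rot: [180.0, -0.2, 5.1]
wrist_force: [0.9, 0.4, 0.5]
opening: -0.0
time: 15.9
ee_pos: [0.4868, 0.1812, 0.2151]
tcp_rot: [-180.0, -0.0, 5.5]
wrist_force: [-0.0, -0.8, -1.2]
opening: -0.0003
```

View pics/s13c.png

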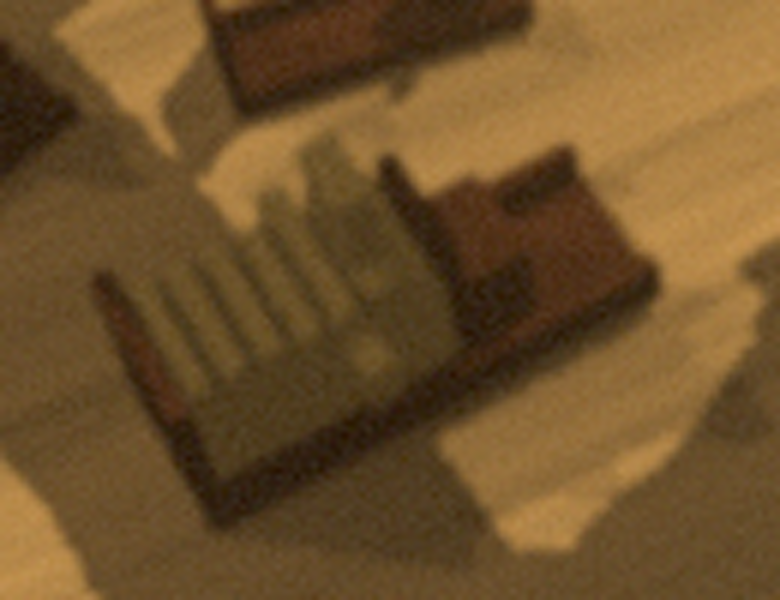

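View pics/t13c.png

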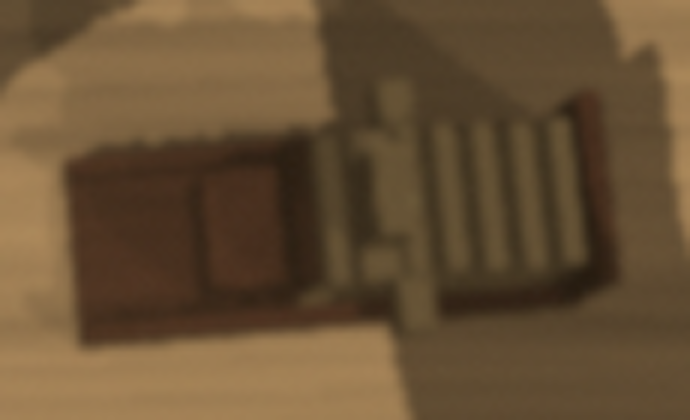

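View pics/t13.png

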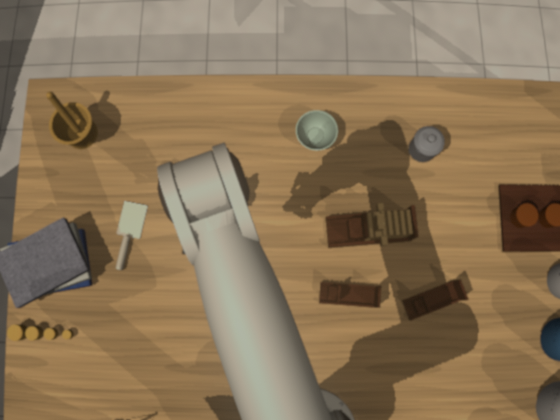

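The row looks tight and upright, with the bystanders unmoved. One closer wrist look to check the row and the stop position.

```bash
python3 -m creep '[[0,0.045,-0.01,0,0,0,0],[0,0.09,-0.02,0,0,0,0],[0,0.135,-0.03,0,0,0,0],[0,0.18,-0.04,0,0,0,0],[0,0.225,-0.04,0,0,0,0],[0,0.27,-0.04,0,0,0,0],[0,0.315,-0.04,0,0,0,0],[0,0.36,-0.04,0,0,0,0]]'
python3 -m creep '[[0,0,0,0,0,0,0],[0,0,0,0,0,0,0]]'
python3 - <<'E'
from h import *
o=bot.get_obs();T=pose(o);np.save('T14.npy',T);b=optics.camera('wrist')[:,:,::-1];cv2.imwrite('pics/w14.png',b)
crop(b,200,60,170,190,3.1,'pics/w14c.png')
E
```

```text
time: 16.8
ee_pos: [0.5196, -0.1858, 0.2555]
tcp_rot: [180.0, -0.0, 5.1]
wrist_force: [1.2, -0.3, -0.4]
opening: -0.0001
time: 17.0
ee_pos: [0.5198, -0.1845, 0.255]
tcp_rot: [-180.0, 0.0, 5.0]
wrist_force: [-0.0, 0.1, 0.8]
opening: -0.0001
```

View pics/w14.png

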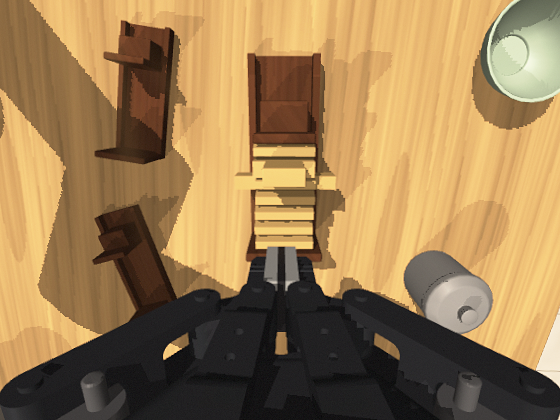

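View pics/w14c.png

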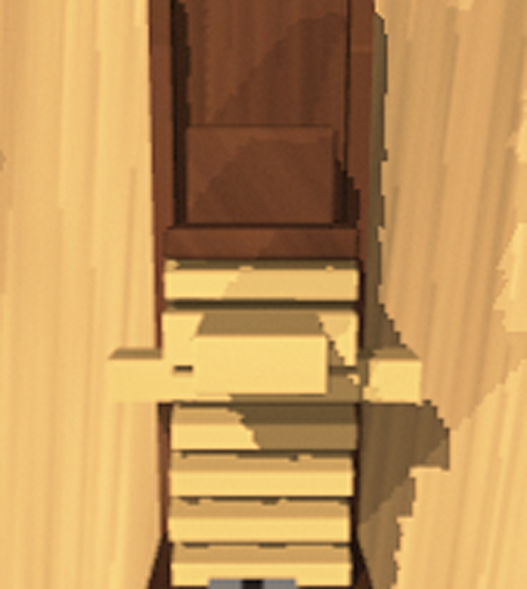

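Run:
```python
from h import *
np.set_printoptions(precision=4,suppress=True)
T=np.load('T14.npy');Ti=np.linalg.inv(T)
def F(l): return (np.array(l,float)+.5)/3.1-.5+[200,60]
def show(n,l,z):
    P=onz('wrist',F(l),z,T); print(n,P[:,:2],'tool',(np.c_[P,np.ones(len(P))]@Ti.T)[:,:2])
show('plate inner/outer top',[(262,260),(262,228)],.092)
show('block outer',[(262,126)],.059)
show('paddle top',[(195,336),(326,336),(195,394),(326,394)],.138)
show('paddle top if 3mm high',[(195,336),(326,336),(195,394),(326,394)],.141)
show('end board inner top (row of image ~ 248+)',[(262,588)],.092)
```

```text
plate inner/outer top [[ 0.5175 -0.1379]
 [ 0.5167 -0.1284]] tool [[ 0.0019 -0.0466]
 [ 0.0019 -0.0561]]
block outer [[ 0.5142 -0.0972]] tool [[ 0.0022 -0.0874]]
paddle top [[ 0.501  -0.1559]
 [ 0.5354 -0.1529]
 [ 0.5021 -0.1715]
 [ 0.5371 -0.1684]] tool [[-0.0162 -0.0301]
 [ 0.0184 -0.0301]
 [-0.0164 -0.0145]
 [ 0.0187 -0.0145]]
paddle top if 3mm high [[ 0.5011 -0.1555]
 [ 0.5351 -0.1525]
 [ 0.5022 -0.1708]
 [ 0.5368 -0.1678]] tool [[-0.016  -0.0305]
 [ 0.0182 -0.0305]
 [-0.0162 -0.0151]
 [ 0.0185 -0.0151]]
end board inner top (row of image ~ 248+) [[ 0.5272 -0.245 ]] tool [[0.0022 0.061 ]]
```

The stop's inner face moved about 13 mm, from s of about 0.011 to 0.024. The paddle's axis is 24.3 mm from the stop face, against 24 mm for tallies pressed together and upright. I'll hand in.

```bash
python3 -c "
from workcell import bot
print(bot.job_done(), bot.get_obs()['time'])"
```

```text
the job is handed in; nothing more can be done
the job is handed in; nothing more can be done
```

I took the paddle tally out of the cutter's job slot and pushed it foot down into the row in the large rack. It stands between the guide tally and the last plain one, on the guide's stop side. I then slid the stop up until the row was firm and handed the job in shortly after 17 s on the robot's clock.

- **Fully home:** The TCP stopped at z = 0.1073 m, against 0.1072 m expected, and pressing further only raised the force to 17.7 N.
- **Stop snug:** The stop moved about 13 mm, to about 0.024, where seven pressed tallies should meet it. It would not move further at about 26 N, the highest force I read.
- **Row upright:** The last pictures show all seven tallies standing upright and close together. The paddle's axis measured 24.3 mm from the stop face, against 24 mm ideal.
- **Bystanders:** The bowl, canister and spatula look unmoved, judged by eye from the pictures.

No final check failed. Early on, the top and wrist cameras differed by about 1.6 mm on where the gap was. I went with the wrist view, because it showed the paddle's foot as well, and corrected again just above the row.

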